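Chock the rocking bench centrifuge

TASK

The bench centrifuge rocks because its short foot does not reach the table. Push the wooden wedge along the table, thin end first, under that short foot until it is snug, then press down firmly on top of the case above that foot to make sure it no longer rocks (push the wedge further and press again if it does). Only push and press: do not grip or lift anything, leave the centrifuge standing level where it is and the other things alone, and finish with the hand clear of everything.

Things in the scene. Friction and masses are not known exactly. Their poses are not given: they have to be found in the camera images.
- centrifuge: White centrifuge, loose, 3 kg; case 220 (x) x 240 (y) mm, underside 24 and flat top 140 mm above the table; round grey lid on top, 160 dia, 28 high, at x +15, y -12. Feet 24 dia at x +-85, y +-95; the one at -85, +95 is short. Stands level on the other three; pressed above the short foot with over 3 to 6 N it rocks down. Origin on the table under the case's centre; front -x, left side +y, z up.
- short_foot (a point): Lowest point of the short foot's domed rubber end (24 mm dia), 5 to 9 mm above the table (differs from run to run; the foot itself does not give). It is 25 mm inside the left (+y) and front (-x) faces of the case; around it 24 mm is free beneath the case.
- press_point (a point): Point on the flat top of the case straight above the short foot, 140 mm above the table when the case is level; it dips by the foot's gap (5 to 9 mm) when the case rocks.
- wedge: Plain wooden wedge, 100 g, loose and flat on the table: 120 mm long (x), 50 wide (y), thickness growing evenly from 3 mm at the thin end (x = +60) to 18 mm at the upright back face (x = -60). Origin: centre of its underside, z up. It starts left of the centrifuge, thin end roughly towards it. Slides with about 1 N; once it bears on the foot the push needed rises to 5 to 10 N.
- tube_rack: White rack of capped sample tubes, 100 x 160 mm, 102 mm high, right of the centrifuge; origin at the centre of its underside. Leave alone.
- sanitiser: Bottle, 64 mm diameter, 170 mm high, origin at the centre of its underside. Leave alone.
- tape: Roll of tape lying flat, 68 mm diameter, 22 mm high, origin at the centre of its underside. Leave alone.
Mind the look-alikes: they are no part of the job. Of the things that look like the wedge, take the one that is farthest to the robot's left at the start.

How it is judged:
By the outcome, as a careful person would: the job done as asked, in the order asked, and still so for the second after the job is handed in, with the robot touching nothing.
It also fails if it takes over 72 s, if anything falls off the work surface, if the arm or the gripper's body presses on something with over 40 N, if the wrist force passes 120 N, or if a joint passes its speed limit or range.

ROBOT

A 6-joint arm with a two-finger parallel gripper is mounted at the origin on the work surface. World frame = base frame: x ahead of the robot, y to its left, z up, the work surface at z = 0. Lengths are in m, angles in degrees, forces in N, time in s.
With the tool pointing down it reaches from about 0.25 to 0.725 m from the base axis. Payload 9.7 kg.
Tool frame: the origin (TCP) lies at the very end of the fingers, on their centre line; the grasp point (between the pads) lies 19 mm behind it (bot.grip_point_offset is the distance from the TCP to the grasp point, in m); y points along the fingers, x is the direction in which the jaws open and shut, and the axes are right-handed (so a half turn about y gives the same grasp; the last joint's range is limited). The gripper opens to 85 mm and grips with 20 to 120 N. Pads are 22 mm wide; open, the fingers measure 114 mm over their backs; the gripper's body (76 mm by 85 mm) begins 54 mm behind the grasp point. The pads swing forward as they close: fully open they stand 13 mm farther back than shut.
Start: joints at [70.245, 4.979, 10.078, 95.1, 0, 90], TCP at [0.186, 0.518, 0.231] pointing down, gripper open.
Joint ranges: [-179.16, 179.16], [-48.56, 103.87], [-65.8, 70.77], [-126.05, 130.52], [-82.76, 87.17], [-180, 180]. Speed limits (degrees/s): [127.2, 127.2, 147.25, 180, 180, 180].

INTERFACE

Orientations are given as [roll, pitch, yaw] about the fixed x, y, z axes, in that order (R = Rz(yaw) Ry(pitch) Rx(roll)).
In Python, from workcell import bot gives the robot as it stands.
- The arm moves only by the shell command python3 -m inch 'ROWS' [FORCE]. ROWS is JSON, a list of rows, each a list of 3 entries, a list of its own where there are three numbers: the shift along the tool's x, y, z in mm, then the turn, a rotation vector about the tool's x, y, z in rad, then the finger opening in mm, from 0 to 85.4. In form: [[[x, y, z], [ax, ay, az], grip], ...]. A call has 1 to 20 rows; each row is the pose to reach, as a shift and turn from the pose measured when the call began, along the tool's axes at that moment; what a row does not reach only later rows make up. A row lasts 1/10 s, in which the tool goes at most 50 mm and 8.59 degrees, less where a joint would pass 70% of its speed; a pose out of reach is approached as far as the arm can. A call with a gripper value outside its range is refused whole. The fingers move at their own pace and stop on an object; FORCE is the grip in N (left out, the last holds). Time passes only in rows, so rows that repeat a pose let the fingers close. It gives the time, the measured TCP pose, the force and the opening at its end, in the units of the state.
- bot.get_obs(): the state, without advancing time (a new reading comes with each control period).
- bot.camera(name): name is "side" or "top" or "wrist"; returns a dict with "frame" (420x560x3 uint8, red, green, blue), "mtx" (3x3 intrinsics, pixels), "origin" and "orientation" of the camera in the world. Camera axes: x right, y down, z forward; pixel columns grow to the right and rows downward; lengths in m; the calibration is good to about 2 mm. A picture is of the moment at which its call begins. There is no depth.
- bot.job_done(): hands the job in, once; it reports no verdict.
Trained networks look in a picture, given as the dict that the camera call returned (one of the last four; its "shot" number tells which), for a name from the list of things; names that differ only in an ending like _2 or _b are one class to them, and where a whole thing is asked for, a point or a joint stands for the part that bears it (a point fixed in the world has none). Each returns a list of dicts, best first, with "confidence" (0 to 1); they miss things now and then, are a little off and sometimes report something else, mostly with a low value. They report only what shows in the picture. A call takes as long as a camera call. They do not tell look-alikes from the thing itself.
- bot.search_frame(picture, name): "box" ([left, top, right, bottom] in pixels, round what is visible of it).
- bot.cut_out(picture, name): "region" (420x560 bool, what is visible of it) and "box" ([left, top, right, bottom] in pixels, round what is visible of it).
The state is a dict: "time": time; "q": joint angles; "qd": joint speeds; "joint_efforts": joint torques, N m; "ee_pos": TCP position; "tcp_rot": TCP orientation; "wrist_force": force on the tool from outside, world axes, zero at the start; "torque": the same for the moment, N m; "opening": finger opening in m.
Only numpy, scipy, OpenCV 4.12 (cv2) and the standard library are available. Lean on these libraries where they do the work, as an engineer would, in place of code of your own. Each camera call takes 0.05 s, during which the arm holds its last target. There are 200 camera calls.

## Working session

There is one attempt and no reset: what is moved stays moved. The work goes in short steps, Python scripts to look and compute and a shell command to move; the robot and the scene stay as the last step left them, time stands still between calls to the robot, and variables do not carry over. Pictures are saved under pics/ and viewed, about 8 in all and at most 12, crops included, and the job is handed in when it is done.

```bash
mkdir -p pics; cat > h.py <<'E'
from workcell import bot
import numpy as np, cv2
from scipy.spatial.transform import Rotation as R
def cam(n):
    return bot.camera(n)
def ori(p):
    o=np.array(p["orientation"],float)
    return o if o.shape==(3,3) else R.from_euler('xyz',o,degrees=True).as_matrix()
def ray(p,uv,z):
    K=np.array(p["mtx"]);d=ori(p)@np.linalg.inv(K)@np.array([uv[0],uv[1],1.]);o=np.array(p["origin"])
    return o+d*(z-o[2])/d[2]
def proj(p,X):
    c=ori(p).T@(np.array(X,float)-np.array(p["origin"]));u=np.array(p["mtx"])@c;return u[:2]/u[2]
def save(p,name,box=None,s=1):
    f=p["frame"][:,:,::-1]
    if box: f=f[box[1]:box[3],box[0]:box[2]]
    cv2.imwrite("pics/"+name,cv2.resize(f,None,fx=s,fy=s,interpolation=cv2.INTER_CUBIC))
E
python3 - <<'E'
from h import *
o=bot.get_obs();print(o)
a=cam("top");b=cam("side")
f=np.vstack([a["frame"],b["frame"]])[:,:,::-1]
cv2.imwrite("pics/a.png",a["frame"][:,:,::-1]);cv2.imwrite("pics/b.png",b["frame"][:,:,::-1])
for p in(a,b):
    print(p["mtx"],p["origin"],p["orientation"])
    for n in["wedge","centrifuge","tube_rack","sanitiser","tape"]:
        for r in bot.search_frame(p,n): print(n,r["confidence"],r["box"],ray(p,((r["box"][0]+r["box"][2])/2,(r["box"][1]+r["box"][3])/2),0).round(3))
E
```

```text
{'time': 0.0, 'q': array([7.02455630e+01, 5.01155328e+00, 1.00337275e+01, 9.51000149e+01,
       4.16740478e-04, 8.99996010e+01]), 'qd': array([-0.00283082,  0.10655732, -0.09851939, -0.1559855 ,  0.04573282,
        0.02376157]), 'joint_efforts': array([-3.00753141e-03, -5.20397723e+01,  4.64795494e+01,  1.66064186e-02,
       -1.05679114e-04, -1.11485843e-05]), 'ee_pos': array([0.18581233, 0.51741035, 0.23057222]), 'tcp_rot': array([-8.99995827e+01,  7.78406313e-02,  7.02459620e+01]), 'wrist_force': array([ 0.90933757,  0.18872904, -0.35694594]), 'torque': array([-0.04294085, -0.0284619 , -0.01390806]), 'opening': 0.08533330190295191}
[[459.31167845   0.         280.6062051 ]
 [  0.         459.31167845 210.70992878]
 [  0.           0.           1.        ]] [ 0.24762027 -0.05519125  1.4615699 ] [-1.67000359e+02  3.89552077e-02 -9.11166438e+01]
wedge 0.81 [163.5, 228.1, 200.9, 254.1] [0.491 0.258 0.   ]
wedge 0.77 [263.6, 264.7, 304.0, 294.8] [ 0.361 -0.066  0.   ]
wedge 0.7 [190.8, 270.0, 225.9, 301.9] [0.346 0.171 0.   ]
centrifuge 0.89 [252.1, 144.9, 340.7, 241.8] [ 0.643 -0.114  0.   ]
tube_rack 0.73 [368.2, 196.9, 427.6, 241.6] [ 0.549 -0.441  0.   ]
sanitiser 0.56 [140.8, 158.0, 165.7, 186.4] [0.725 0.361 0.   ]
tape 0.65 [196.2, 158.0, 218.2, 179.6] [0.733 0.181 0.   ]
[[395.88891378   0.         278.9231916 ]
 [  0.         395.88891378 206.44904847]
 [  0.           0.           1.        ]] [0.96868581 0.6141344  0.83931434] [-133.02174366    0.28911155  148.03989003]
wedge 0.73 [367.0, 245.2, 413.0, 268.5] [0.347 0.182 0.   ]
wedge 0.64 [341.2, 282.3, 396.6, 318.9] [0.489 0.257 0.   ]
centrifuge 0.62 [198.8, 161.2, 297.5, 262.1] [ 0.588 -0.182  0.   ]
tube_rack 0.7 [201.1, 129.4, 251.1, 173.5] [ 0.504 -0.504  0.   ]
sanitiser 0.59 [303.3, 326.3, 339.7, 389.7] [0.676 0.314 0.   ]
sanitiser 0.58 [201.6, 165.0, 298.8, 262.6] [ 0.588 -0.17   0.   ]
tape 0.67 [257.7, 304.4, 281.1, 336.3] [0.725 0.173 0.   ]
```

View pics/a.png

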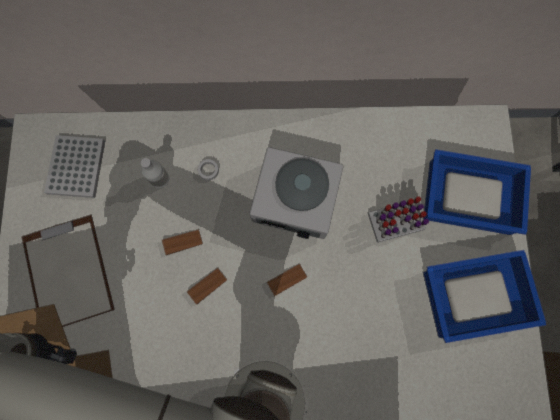

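View pics/b.png

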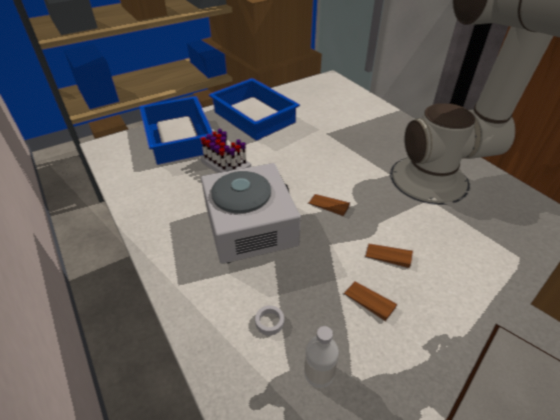

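```bash
cat > fit.py <<'E'
from h import *
from scipy.optimize import minimize
def T(v,x,y,a):
    c,s=np.cos(a),np.sin(a);v=np.array(v,float)
    return np.c_[c*v[:,0]-s*v[:,1]+x,s*v[:,0]+c*v[:,1]+y,v[:,2]]
def box(l,w,z0,z1): return [[i*l/2,j*w/2,z] for i in(-1,1) for j in(-1,1) for z in(z0,z1)]
lid=[[.015+.08*np.cos(t),-.012+.08*np.sin(t),z] for t in np.linspace(0,6.28,24) for z in(.14,.16)]
CEN=[box(.22,.24,.024,.14),lid]
WED=[[[.06*i,.025*j,z] for i,zs in((1,(0,.003)),(-1,(0,.018))) for j in(-1,1) for z in zs]]
def mask(p,parts,q,s=4):
    m=np.zeros((420*s,560*s),np.uint8)
    for v in parts:
        u=np.array([proj(p,X) for X in T(v,*q)])
        cv2.fillConvexPoly(m,cv2.convexHull(((u+.5)*s-.5).round().astype(np.int32)),1)
    return cv2.resize(m.astype(np.float32),(560,420),interpolation=cv2.INTER_AREA)
def fit(pr,parts,q0):
    def c(d):
        q=np.array(q0)+np.array(d)*[.01,.01,.1]
        return sum(np.abs(mask(p,parts,q)-r).sum()/r.sum() for p,r in pr)
    r=minimize(c,[0,0,0],method="Nelder-Mead",options=dict(initial_simplex=[[0,0,0],[2,0,0],[0,2,0],[0,0,2]],maxfev=150))
    return np.array(q0)+r.x*[.01,.01,.1],r.fun/len(pr)
def near(p,name,X):
    u=proj(p,X);best=None
    for r in bot.cut_out(p,name):
        b=r["box"];d=np.hypot((b[0]+b[2])/2-u[0],(b[1]+b[3])/2-u[1])
        if d<25 and (best is None or d<best[0]): best=(d,r["region"].astype(np.float32))
    return None if best is None else best[1]
E
cat > m.py <<'E'
from fit import *
def run(w0,c0):
    P={n:cam(n) for n in("top","side")}
    out={}
    for nm,parts,q0,z in(("wedge",WED,w0,.01),("centrifuge",CEN,c0,.08)):
        rs={n:near(p,nm,[q0[0],q0[1],z]) for n,p in P.items()}
        for ns in(["top","side"],["top"],["side"]):
            pr=[(P[n],rs[n]) for n in ns if rs[n] is not None]
            if len(pr)==len(ns):
                q,f=fit(pr,parts,q0);print(nm,ns,q[:2].round(4),np.degrees(q[2]).round(2),round(f,3))
                out.setdefault(nm,q)
    return P,out
E
python3 - <<'E'
from m import *
P,o=run([.491,.258,-1.4],[.61,-.11,-.15])
c=o["centrifuge"];w=o["wedge"]
f=T([[-.085,.095,.14]],*c)[0];print("foot",f)
im=[]
for n,p in P.items():
    F=p["frame"][:,:,::-1];s=5
    bx=(150,130,350,270) if n=="top" else (190,150,410,325)
    g=cv2.resize(F[bx[1]:bx[3],bx[0]:bx[2]],None,fx=s*.8,fy=s*.8,interpolation=cv2.INTER_CUBIC)
    raw=g.copy()
    for v in(np.array(T(CEN[0],*c)),np.array(T(WED[0],*w)),f[None]):
        for X in v:
            u=(proj(p,X)-np.array(bx[:2])+.5)*s*.8
            cv2.circle(g,tuple(u.round().astype(int)),2,(0,255,0),-1)
    cv2.imwrite(f"pics/c_{n}.png",cv2.resize(g,(800,int(800*g.shape[0]/g.shape[1]))))
E
```

```text
wedge ['top', 'side'] [0.4885 0.2571] -72.33 0.099
wedge ['top'] [0.4888 0.2572] -73.6 0.148
wedge ['side'] [0.4887 0.2566] -73.16 0.051
centrifuge ['top', 'side'] [ 0.6205 -0.1104] -15.93 0.039
centrifuge ['top'] [ 0.6196 -0.1089] -15.37 0.031
centrifuge ['side'] [ 0.6216 -0.1106] -15.6 0.042
foot [0.5647955  0.00430281 0.14      ]
```

View pics/c_top.png

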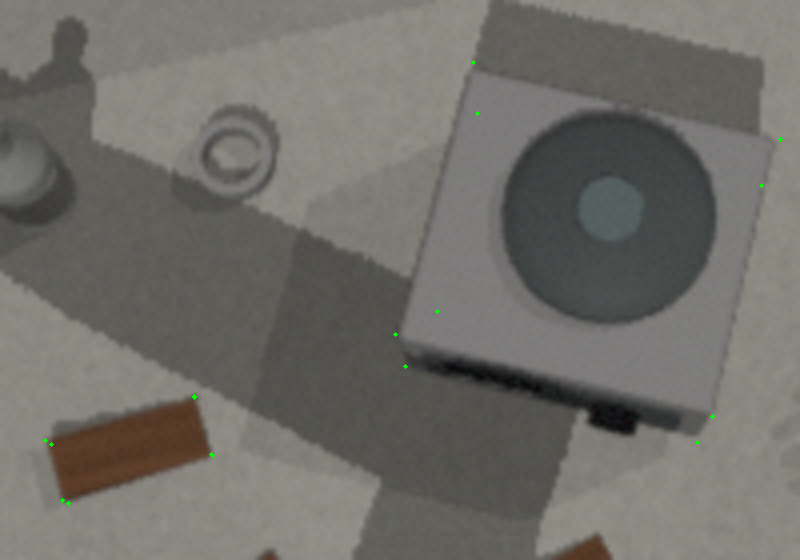

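View pics/c_side.png

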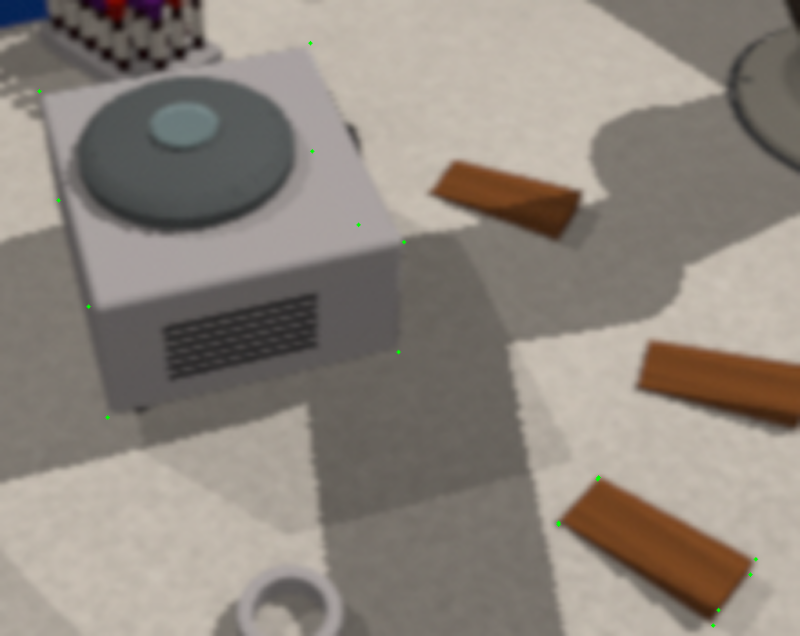

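Look-alikes of the wedge in the top picture are at (182,241), (208,286) and (287,279). I take (182,241), the farthest left at y=+0.257. The close crop agrees: its thin end points at the case, and its axis (-73°) points straight at the short foot, at about (0.564, 0.004). I'll push it with shut fingers, tilted 20° back.

```bash
cat > go.py <<'E'
from h import *
def rel(pos,yaw,tilt):
    o=bot.get_obs();R0=R.from_euler('xyz',o["tcp_rot"],degrees=True)
    Rt=R.from_euler('xyz',[-90,0,yaw],degrees=True)*R.from_rotvec([np.radians(-tilt),0,0])
    d=R0.inv().apply(np.array(pos)-o["ee_pos"])*1000
    print("t",round(o["time"],2),"pos",o["ee_pos"].round(4),"F",o["wrist_force"].round(1),"shift",d.round(1),"rot",(R0.inv()*Rt).as_rotvec().round(4))
E
python3 - <<'E'
from go import *
rel([.4625,.343,.12],16.7,20)
E
```

```text
t 0.9 pos [0.1859 0.5176 0.2313] F [ 0.5 -1.1  0.3] shift [ -70.9  111.3 -319.4] rot [-0.3232  0.9248  0.1631]
```

```bash
python3 -m inch '[[[-71,111,-319],[-0.323,0.925,0.163],0],[[-71,111,-319],[-0.323,0.925,0.163],0],[[-71,111,-319],[-0.323,0.925,0.163],0],[[-71,111,-319],[-0.323,0.925,0.163],0],[[-71,111,-319],[-0.323,0.925,0.163],0],[[-71,111,-319],[-0.323,0.925,0.163],0],[[-71,111,-319],[-0.323,0.925,0.163],0],[[-71,111,-319],[-0.323,0.925,0.163],0],[[-71,111,-319],[-0.323,0.925,0.163],0],[[-71,111,-319],[-0.323,0.925,0.163],0],[[-71,111,-319],[-0.323,0.925,0.163],0],[[-71,111,-319],[-0.323,0.925,0.163],0]]' 30
python3 - <<'E'
from go import *
rel([.4625,.343,.007],16.7,20)
E
```

```text
time: 2.1
ee_pos: [0.4616, 0.3438, 0.1211]
tcp_rot: [-109.9, -0.1, 16.8]
wrist_force: [-0.3, 0.5, -0.2]
opening: -0.0
t 2.1 pos [0.4616 0.3438 0.1211] F [-0.3  0.5 -0.2] shift [  0.5 107.6  38. ] rot [-0.001   0.0009  0.0014]
```

```bash
python3 -m inch '[[[0,40,14],[0,0,0],0],[[0,75,27],[0,0,0],0],[[0,95,34],[0,0,0],0],[[0,104,37],[0,0,0],0],[[0,107,38],[0,0,0],0],[[0,107,38],[0,0,0],0],[[0,107,38],[0,0,0],0]]'
python3 - <<'E'
from go import *
p=cam("side");save(p,"d.png",(280,200,460,335),4)
d=np.array([.288,-.958,0]);o=bot.get_obs()["ee_pos"]
for k in(.05,.1): rel(o+d*k,16.7,20)
E
```

```text
time: 2.8
ee_pos: [0.4625, 0.3437, 0.0091]
tcp_rot: [-109.9, -0.2, 16.8]
wrist_force: [0.0, 0.7, 0.1]
opening: -0.0002
t 2.85 pos [0.4625 0.3437 0.009 ] F [0.2 0.2 0.1] shift [ -0.  17. -47.] rot [-0.0019  0.0004  0.0034]
t 2.85 pos [0.4625 0.3437 0.009 ] F [0.2 0.2 0.1] shift [ -0.1  34.  -94.1] rot [-0.0019  0.0004  0.0034]
```

View pics/d.png

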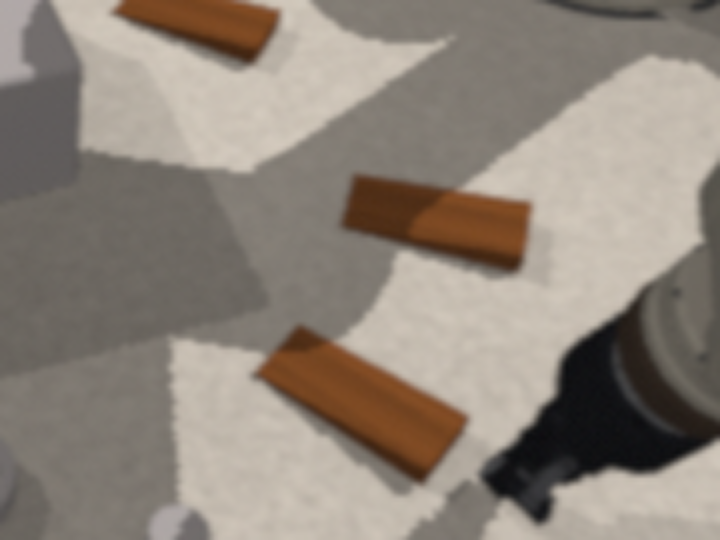

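```bash
python3 -m inch '[[[0,6,-10],[0,0,0],0],[[0,8,-18],[0,0,0],0],[[0,10,-24],[0,0,0],0],[[0,14,-34],[0,0,0],0],[[0,18,-46],[0,0,0],0],[[0,23,-58],[0,0,0],0],[[0,27,-70],[0,0,0],0],[[0,32,-82],[0,0,0],0],[[0,36,-94],[0,0,0],0],[[0,40,-106],[0,0,0],0],[[0,44,-116],[0,0,0],0],[[0,47,-124],[0,0,0],0],[[0,49,-130],[0,0,0],0],[[0,50,-132],[0,0,0],0],[[0,50,-132],[0,0,0],0]]'
python3 - <<'E'
from m import *
w=[.525,.138,-1.28]
P,o=run(w,[.6205,-.11,-.272])
save(P["top"],"e.png",(130,120,350,285),3.5)
E
```

```text
time: 4.35
ee_pos: [0.5033, 0.2084, 0.0068]
tcp_rot: [-109.9, -0.2, 16.8]
wrist_force: [0.2, 0.2, -0.8]
opening: 0.0001
wedge ['top', 'side'] [0.5235 0.142 ] -73.63 0.079
wedge ['top'] [0.5227 0.1438] -73.63 0.074
wedge ['side'] [0.5242 0.1399] -73.34 0.06
centrifuge ['top', 'side'] [ 0.6212 -0.1098] -15.41 0.039
centrifuge ['top'] [ 0.6186 -0.1085] -15.1 0.043
centrifuge ['side'] [ 0.6213 -0.1114] -15.53 0.028
```

View pics/e.png

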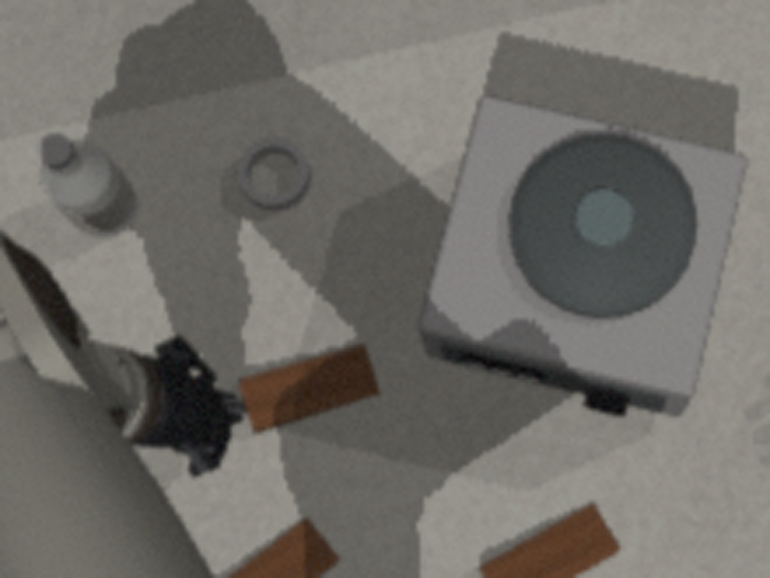

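```bash
python3 -m inch '[[[0,3,-8],[0,0,0],0],[[0,7,-19],[0,0,0],0],[[0,11,-30],[0,0,0],0],[[0,15,-41],[0,0,0],0],[[0,19,-52],[0,0,0],0],[[0,23,-63],[0,0,0],0],[[0,27,-73],[0,0,0],0],[[0,30,-81],[0,0,0],0],[[0,31,-85],[0,0,0],0],[[0,31,-85],[0,0,0],0],[[0,31,-85],[0,0,0],0]]'
python3 - <<'E'
from m import *
w=[.549,.056,-1.28]
P,o=run(w,[.6205,-.11,-.272])
print(bot.get_obs()["wrist_force"])
E
```

```text
time: 5.75
ee_pos: [0.5293, 0.1223, 0.0065]
tcp_rot: [-109.9, -0.2, 16.8]
wrist_force: [-0.3, -0.3, -1.2]
opening: -0.0001
wedge ['top', 'side'] [0.5496 0.056 ] -71.98 0.34
wedge ['top'] [0.5489 0.0555] -73.63 0.41
wedge ['side'] [0.5521 0.0503] -72.95 0.253
centrifuge ['top', 'side'] [ 0.6207 -0.1097] -15.08 0.037
centrifuge ['top'] [ 0.6193 -0.1093] -15.01 0.028
centrifuge ['side'] [ 0.622  -0.1122] -14.9 0.037
[-0.11193743  0.28061713  0.19679035]
```

```bash
python3 -m inch '[[[0,1,-2],[0,0,0],0],[[0,1,-4],[0,0,0],0],[[0,2,-6],[0,0,0],0],[[0,3,-8],[0,0,0],0],[[0,3,-8],[0,0,0],0]]';python3 -m inch '[[[0,1,-2],[0,0,0],0],[[0,1,-4],[0,0,0],0],[[0,2,-6],[0,0,0],0],[[0,2,-6],[0,0,0],0]]'
```

```text
time: 6.55
ee_pos: [0.5319, 0.114, 0.0065]
tcp_rot: [-109.9, -0.2, 16.8]
wrist_force: [-0.4, 0.1, -0.0]
opening: -0.0002
time: 6.95
ee_pos: [0.5338, 0.1077, 0.0067]
tcp_rot: [-109.9, -0.2, 16.8]
wrist_force: [-0.0, 0.5, -0.8]
opening: -0.0002
```

```bash
python3 -m inch '[[[0,1,-2],[0,0,0],0],[[0,1,-4],[0,0,0],0],[[0,1,-4],[0,0,0],0]]';python3 -m inch '[[[0,1,-2],[0,0,0],0],[[0,1,-4],[0,0,0],0],[[0,1,-4],[0,0,0],0]]'
```

```text
time: 7.25
ee_pos: [0.5349, 0.1038, 0.0069]
tcp_rot: [-109.9, -0.2, 16.8]
wrist_force: [-0.5, 3.0, -1.8]
opening: -0.0001
time: 7.55
ee_pos: [0.5358, 0.1004, 0.0071]
tcp_rot: [-109.8, -0.1, 16.8]
wrist_force: [-1.4, 6.6, -1.3]
opening: 0.0001
```

```bash
python3 -m inch '[[[0,-3,8],[0,0,0],0],[[0,-8,23],[0,0,0],0],[[0,-17,47],[0,0,0],0],[[0,-60,32],[0,0,0],0],[[0,-110,14],[0,0,0],0],[[0,-160,-4],[0,0,0],0],[[0,-195,-17],[0,0,0],0],[[0,-195,-17],[0,0,0],0],[[0,-195,-17],[0,0,0],0]]'
python3 - <<'E'
from m import *
from go import rel
P,o=run([.556,.036,-1.28],[.6205,-.11,-.272])
rel([.5645,.0045,.19],16.7,0)
save(P["side"],"f.png",(230,180,370,285),5)
E
```

```text
time: 8.45
ee_pos: [0.5214, 0.1484, 0.1974]
tcp_rot: [-109.8, -0.3, 16.8]
wrist_force: [-0.9, 0.6, 0.1]
opening: 0.0001
wedge ['top', 'side'] [0.5562 0.0361] -74.1 0.649
wedge ['top'] [0.5551 0.0375] -74.35 0.844
wedge ['side'] [0.5557 0.0347] -73.48 0.446
centrifuge ['top', 'side'] [ 0.6214 -0.1099] -15.32 0.038
centrifuge ['top'] [ 0.6204 -0.1089] -15.39 0.033
centrifuge ['side'] [ 0.6213 -0.1121] -15.73 0.035
t 8.75 pos [0.5205 0.1479 0.1952] F [-1.2  0.6 -0.6] shift [   0.6   55.7 -139.4] rot [0.3457 0.0021 0.001 ]
```

View pics/f.png

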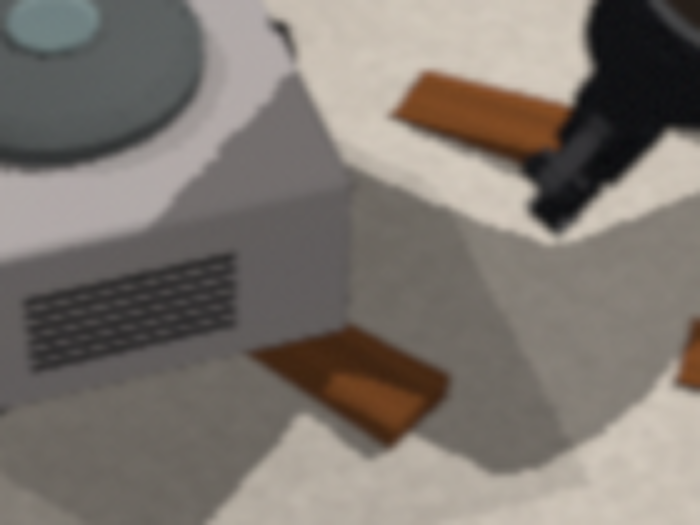

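The wedge goes in under the front-left corner (crop pixel ~(340,370)) and the case has not moved. Now I'll go above the press point.

```bash
python3 -m inch '[[[0,17,-45],[0.15,0,0],0],[[0,35,-90],[0.3,0,0],0],[[1,50,-130],[0.345,0,0],0],[[1,56,-139],[0.345,0,0],0],[[1,56,-139],[0.345,0,0],0],[[1,56,-139],[0.345,0,0],0]]'
python3 - <<'E'
from go import rel
rel([.5645,.0045,.145],16.7,0)
E
```

```text
time: 9.35
ee_pos: [0.5644, 0.0053, 0.189]
tcp_rot: [-90.0, 0.0, 16.8]
wrist_force: [0.0, 0.1, 0.8]
opening: 0.0003
t 9.35 pos [0.5644 0.0053 0.189 ] F [0.  0.1 0.8] shift [-0.1 44.  -0.8] rot [ 0.0005  0.002  -0.0006]
```

```bash
python3 -m inch '[[[0,25,-1],[0,0,0],0],[[0,40,-1],[0,0,0],0],[[0,45,-1],[0,0,0],0],[[0,47,-1],[0,0,0],0],[[0,48,-1],[0,0,0],0],[[0,48,-1],[0,0,0],0]]';for i in 1 2 3; do python3 -m inch '[[[0,1,0],[0,0,0],0],[[0,2,0],[0,0,0],0]]'; done
```

```text
time: 9.95
ee_pos: [0.5649, 0.0045, 0.1417]
tcp_rot: [-90.0, -0.0, 16.8]
wrist_force: [0.4, -1.1, 1.1]
opening: 0.0002
time: 10.15
ee_pos: [0.5652, 0.0045, 0.1402]
tcp_rot: [-90.1, -0.1, 16.8]
wrist_force: [-0.6, 0.1, -0.3]
opening: 0.0001
time: 10.35
ee_pos: [0.5653, 0.0046, 0.1396]
tcp_rot: [-90.1, -0.1, 16.8]
wrist_force: [-5.0, 0.7, 14.9]
opening: -0.0001
time: 10.55
ee_pos: [0.5653, 0.0046, 0.1395]
tcp_rot: [-90.1, -0.2, 16.8]
wrist_force: [-7.1, 2.2, 19.0]
opening: 0.0004
```

```bash
python3 -m inch '[[[0,2,0],[0,0,0],0],[[0,3,0],[0,0,0],0],[[0,3,0],[0,0,0],0],[[0,3,0],[0,0,0],0],[[0,3,0],[0,0,0],0]]'
python3 -m inch '[[[0,-3,0],[0,0,0],0],[[0,-20,0],[0,0,0],0],[[0,-60,0],[0,0,0],0],[[0,-60,0],[0,0,0],0],[[0,-60,0],[0,0,0],0]]'
python3 - <<'E'
from go import rel
rel([.47,.20,.22],16.7,0)
E
```

```text
time: 11.05
ee_pos: [0.5654, 0.0047, 0.1395]
tcp_rot: [-90.1, -0.4, 16.8]
wrist_force: [-8.6, 0.6, 19.3]
opening: 0.0003
time: 11.55
ee_pos: [0.5655, 0.0046, 0.2004]
tcp_rot: [-90.1, -0.5, 16.8]
wrist_force: [0.3, -0.0, -0.2]
opening: 0.0005
t 11.55 pos [0.5655 0.0046 0.2004] F [ 0.3 -0.  -0.2] shift [-34.8 -20.4 214.6] rot [0.0024 0.002  0.0088]
```

```bash
python3 -m inch '[[[-6,-10,40],[0,0,0],0],[[-14,-20,85],[0,0,0],0],[[-22,-20,130],[0,0,0],0],[[-30,-20,175],[0,0,0],0],[[-35,-20,214],[0,0,0],0],[[-35,-20,260],[0,0,0],0],[[-35,-20,280],[0,0,0],0],[[-35,-20,280],[0,0,0],0],[[-35,-20,280],[0,0,0],0]]'
python3 - <<'E'
from m import *
P,o=run([.556,.036,-1.28],[.6205,-.11,-.272])
g=np.hstack([cv2.resize(P["side"]["frame"][150:320,190:390],None,fx=2,fy=2),cv2.resize(P["top"]["frame"][130:300,150:350],None,fx=2,fy=2)])
cv2.imwrite("pics/g.png",g[:,:,::-1])
E
```

```text
time: 12.45
ee_pos: [0.4506, 0.2623, 0.2184]
tcp_rot: [-90.2, -0.4, 16.9]
wrist_force: [0.6, -1.2, -0.4]
opening: -0.0001
wedge ['top', 'side'] [0.5557 0.0376] -72.47 0.621
wedge ['top'] [0.5547 0.0375] -73.21 0.922
wedge ['side'] [0.5567 0.0358] -72.28 0.302
centrifuge ['top', 'side'] [ 0.6209 -0.1099] -15.32 0.042
centrifuge ['top'] [ 0.6206 -0.11  ] -14.57 0.032
centrifuge ['side'] [ 0.6213 -0.1121] -16.13 0.045
```

View pics/g.png

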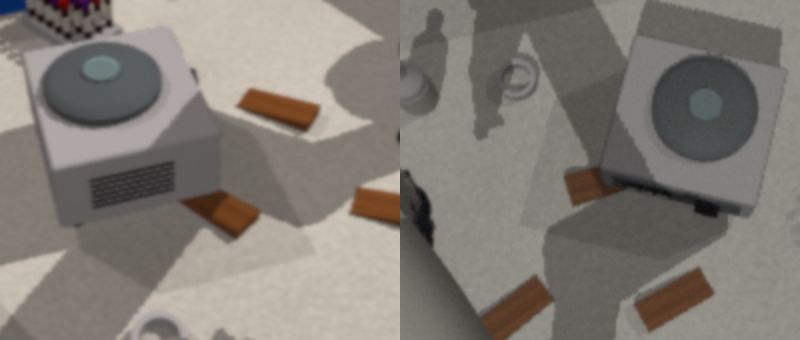

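The wedge sits under the front-left corner (left half ~(215,205), right half ~(590,185)). The case has not moved, the other things look undisturbed, and the hand is clear. I'll hand it in.

```bash
python3 -c "
from workcell import bot
print(bot.job_done())"
```

```text
the job is handed in; nothing more can be done
None
```

The wedge is under the centrifuge's short foot and the centrifuge no longer rocks. I handed the job in at about 13 s of the 72 s allowed; the hand-in gives no verdict.

- **Wedge:** I took the wedge farthest to the robot's left and pushed it thin end first with the fingers shut. I stopped when the push force rose from near zero to about 6.6 N, within the 5 to 10 N expected once it bears on the foot.
- **Press:** I pressed on the case above the short foot once, with about 19 N for roughly half a second. The top stayed at 139.5 mm with no dip, where a rocking case would drop 5 to 9 mm. My attempt to press harder stayed at about 19 N, because each move starts from the measured position.
- **Final check:** The centrifuge fit is within about 1 mm and 1° of where it started. In the last pictures the other things near it looked undisturbed, and the hand was clear with no force on the wrist.
- **Less certain:** Once the wedge was mostly hidden by the case, its camera position fit poorly. How far it is under the foot therefore rests on the hand's position, the push force and the press test.

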